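Refit a chocolate warmer's dial and hold it pressed in

TASK

The right-hand dial of the two-well chocolate warmer was pulled off for cleaning and lies on the counter: put it back on its bare spindle, turning it until its keyed bore finds the spindle's flat (nobody knows where the spindle was left, so feel for it rather than force it) and drops fully home on the collar. Then press it all the way in to start the well heating, and finish like that, still holding the dial pressed in with the gripper; leave the jar, brush and scoop where they are.

Things in the scene. Friction and masses are not known exactly. Their poses are not given: they have to be found in the camera images.
- knob: Loose black dial, about 60 g, bore down on the counter. Ribbed skirt 48 mm across, 20 mm high; on it a grip bar z 20 to 40 mm, 14 mm thick (pinch across y), faces parallel from x -21 to +17, then a nose to +28: the pointer, +x. Origin: centre of underside, on the bore's axis; z up
- knob_bore (a point): Mouth of the D-shaped bore under the loose dial, same point and axes as the dial's origin. Bore 17.5 mm deep, 13 mm across, its flat 2.9 mm from the axis on the +x side, below the pointer; round side of the mouth chamfered 1.2 mm
- warmer: Fixed steel box 230 deep (x), 260 wide (y); deck 85 mm high with the dials at its front (its own -x side; back is +x), behind them two lids with handles, to 120 mm. Origin: centre of underside. Left dial (x -78, y +62 mm) is in place, the right one (x -78, y -62) is off its spindle. To its right, fixed, a wooden block with a tray of chocolates, 170 mm high: carry the dial above or round it
- spindle_seat (a point): Centre of the top of the bare spindle's collar (19 mm across), 93 mm above the counter; the dial's underside rests here when home. Axes parallel to the warmer's; it goes down with the spindle when pressed but does not turn with it
- spindle_tip (a point): Tip of the bare spindle, 16 mm above the collar; axes as spindle_seat. D-shaped, 12 mm across, flat 2.5 mm from the axis. The way the flat faces is not reported: left within 0.8 rad either side of the warmer's +x (stops at 0.95); turns stiffly, 0.08 N m. The dial's pointer must match it within about 0.2 rad; somewhat off it binds part way, else it stands on the tip 14 to 16 mm above home
- dial_press (a joint): How far the bare spindle is pressed in, m: 0 standing out, 0.005 fully in. Sprung: it begins to move at about 4 N and takes about 8.5 N to go fully in; it springs back when let go
- nib_jar: Glass jar with a cork lid, 65 mm across, 110 mm high; origin under its centre; bystander
- counter_brush: Small crumb brush with a beech back, 26 x 131 x 30 mm, long along its y; origin under its centre; bystander
- scoop: Steel sweet scoop with a turned wooden handle, 42 x 138 x 21 mm, long along its y; origin under its centre; bystander
Mind the look-alikes: they are no part of the job. Several things have the shape of the knob; the one meant has the colours described above.

How it is judged:
By the outcome, as a careful person would: the job done as asked, in the order asked, and still so for the second after the job is handed in, while the arm keeps its last pose, push and grip.
It also fails if it takes over 72 s, if anything falls off the work surface, if the arm or the gripper's body presses on something with over 40 N, if the wrist force passes 120 N, or if a joint passes its speed limit or range.

ROBOT

A 7-joint arm with a two-finger parallel gripper is mounted at the origin on a cart in front of the work surface, level with it; the furniture and walls round the work are solid. World frame = base frame: x ahead of the robot, y to its left, z up, the work surface at z = 0. Lengths are in m, angles in rad, forces in N, time in s.
With the tool pointing down it reaches from about 0.425 to 0.95 m from the base axis. Payload 16.7 kg.
Tool frame: the origin (TCP) lies at the very end of the fingers, on their centre line; the grasp point (between the pads) lies 19 mm behind it; y points along the fingers, z is the direction in which the jaws open and shut, and the axes are right-handed (so a half turn about y gives the same grasp; the last joint's range is limited). The gripper opens to 94 mm and grips with 3 to 60 N. Pads are 16 mm wide; open, the fingers measure 119 mm over their backs; the gripper's body (75 mm by 177 mm) begins 78 mm behind the grasp point.
Start: joints at [1.087, 0.426, 0.074, 1.606, -0.034, 1.111, -0.067], TCP at [0.221, -0.638, 0.205] pointing down, gripper open.
Joint ranges: [-2.85, 2.85], [-0.5, 2.14], [-1.23, 1.37], [0.21, 2.46], [-1.02, 4.16], [0.16, 2.05], [-2.73, 2.73]. Speed limits (rad/s): [1.89, 1.89, 2.39, 2.39, 3.01, 3.01, 3.01].

INTERFACE

Orientations are given as a rotation vector (axis times angle).
In Python, from station import robot, grab_frame, calibration gives the robot as it stands.
- The arm moves only by the tool step_arm, never from a script. Its argument "commands" is a list of rows, each a list of 7 numbers: the shift along the tool's x, y, z each as a share of 0.4 m, from -1 to 1, then the turn, a rotation vector about the tool's x, y, z each as a share of pi/2 rad, from -1 to 1, then the closure, from -1 (fully open) to 1 (shut). A call has 1 to 12 rows; each row is the pose to reach, as a shift and turn from the pose commanded when the call began, along the tool's axes at that moment; what a row does not reach only later rows make up. A row lasts 1/10 s, in which the tool goes at most 50 mm and 8.59 degrees, less where a joint would pass 70% of its speed; a pose out of reach is approached as far as the arm can. A call with a number of a shift or a turn outside -1 to 1 is refused whole. A call with a gripper value outside its range is refused whole. The fingers move at their own pace and stop on an object; the grip force is fixed at half the most. Time passes only in rows, so rows that repeat a pose let the fingers close. It gives the time, the measured TCP pose, the force and the opening at its end, in the units of the state.
- robot.observe(): the state, without advancing time (a new reading comes with each control period).
- grab_frame(name): name is "side" or "top"; returns (picture, depth): 480x640x3 uint8, red, green, blue; 480x640 float32, m along the optical axis (not along the pixel's ray), 0 where there is no reading.
- calibration(name): a dict with "K" (3x3 intrinsics, pixels), "origin" and "rotation" of the camera in the world. Camera axes: x right, y up, looking along -z (the intrinsics and any distortion apply to the point x, -y, -z); pixel columns grow to the right and rows downward; lengths in m; the calibration is good to about 2 mm. A picture is of the moment at which its call begins. calibration takes no time and is no camera call.
- robot.close_job(): hands the job in, once; it reports no verdict.
The state is a dict: "time": time; "qpos": joint angles; "qvel": joint speeds; "effort": joint torques, N m; "tool_pos": TCP position; "tool_rot": TCP orientation; "force": force on the tool from outside, world axes, zero at the start; "wrist_torque": the same for the moment, N m; "opening": finger opening in m.
Only numpy, scipy, OpenCV 4.12 (cv2) and the standard library are available. Lean on these libraries where they do the work, as an engineer would, in place of code of your own. Each camera call takes 0.05 s, during which the arm holds its last target. There are 200 camera calls.

## Working session

There is one attempt and no reset: what is moved stays moved. The work goes in short steps, Python scripts to look and compute and a tool call to move; the robot and the scene stay as the last step left them, time stands still between calls to the robot, and variables do not carry over. Pictures are saved under pics/ and viewed, about 8 in all and at most 12, crops included, and the job is handed in when it is done.

Besides the shell and the picture viewer there is one more tool, called after "Request:" as name([rows], argument=value, ...), one row to a line, values as JSON. step_arm: Moves the arm, as the interface text tells. Shift numbers are shares of 0.4 m and turn numbers shares of pi/2 rad, none past 1 either way. Its arguments: {"type":"object","properties":{"commands":{"type":"array"}},"required":["commands"]}

```bash
mkdir -p pics; cat > h.py <<'E'
import numpy as np, cv2
from station import robot, grab_frame, calibration
from scipy.spatial.transform import Rotation as R
def pt(cam,d,u,v,z=None):
    c=calibration(cam);K=np.array(c["K"]);Rm=np.array(c["rotation"]);o=np.array(c["origin"])
    ray=np.array([(u-K[0,2])/K[0,0],-(v-K[1,2])/K[1,1],-1.])
    w=Rm@ray
    if z is None: return o+w*d[int(round(v)),int(round(u))]
    return o+w*(z-o[2])/w[2]
E
python3 - <<'E'
from h import *
for n in("side","top"):
    p,d=grab_frame(n); np.save(f"{n}_d.npy",d); cv2.imwrite(f"pics/{n}0.png",p[:,:,::-1]); c=calibration(n); print(n,c)
s=robot.observe();print(s, R.from_rotvec(s["tool_rot"]).as_matrix())
E
```

```text
side {'K': array([[572.63907489,   0.        , 323.07530955],
       [  0.        , 572.63907489, 233.9338732 ],
       [  0.        ,   0.        ,   1.        ]]), 'origin': array([ 0.52983255, -1.13602626,  0.94983125]), 'rotation': array([ 0.97901461,  0.00323285, -0.04251226])}
top {'K': array([[491.34442526,   0.        , 309.49526139],
       [  0.        , 491.34442526, 236.6222021 ],
       [  0.        ,   0.        ,   1.        ]]), 'origin': array([0.37378805, 0.09399641, 1.20475816]), 'rotation': array([ 0.11078794, -0.11717365, -1.58846247])}
{'time': 0.1, 'qpos': array([ 1.0874583 ,  0.42668035,  0.07385629,  1.60652556, -0.03411042,
        1.1108051 , -0.06711898]), 'qvel': array([-0.00298264, -0.00282558, -0.00056007, -0.00198069, -0.00128118,
       -0.00106754, -0.00038828]), 'effort': array([ 8.17882799e-03, -9.37467742e+01,  3.67635414e+00, -4.55039263e+01,
       -4.86851949e-02,  1.67853740e-02,  4.42124929e-05]), 'tool_pos': array([ 0.22102532, -0.637373  ,  0.20484617]), 'tool_rot': array([-0.344032  ,  2.04179206, -2.03945736]), 'force': array([ 0.27352787, -0.58541253, -0.48986577]), 'wrist_torque': array([-0.09796188,  0.04850121, -0.02806981]), 'opening': 0.09437681996840558} [[-9.44810584e-01 -4.48920131e-04  3.27616788e-01]
 [-3.27617087e-01  1.06848173e-03 -9.44809982e-01]
 [ 7.40916696e-05 -9.99999328e-01 -1.15658675e-03]]
```

View pics/top0.png

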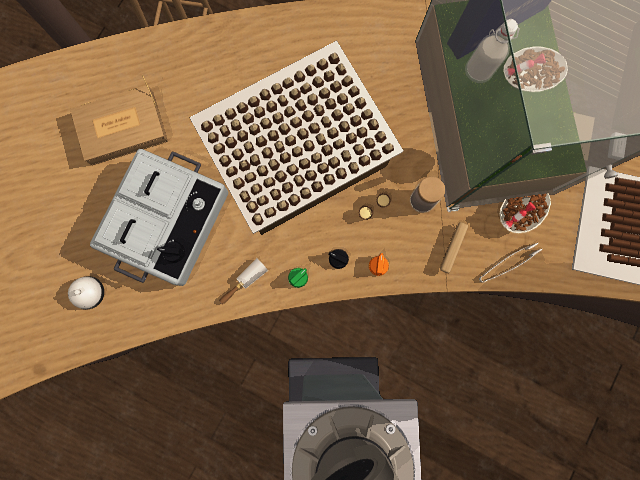

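View pics/side0.png

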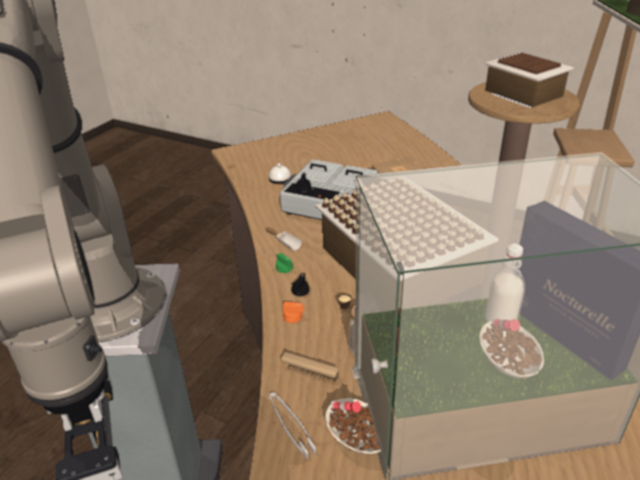

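```bash
sed -i 's/Rm=np.array(c\["rotation"\])/Rm=R.from_rotvec(c["rotation"]).as_matrix()/' h.py
python3 - <<'E'
from h import *
p=cv2.imread("pics/top0.png")
a=cv2.resize(p[140:290,85:235],(600,600),interpolation=cv2.INTER_CUBIC)
b=cv2.resize(p[235:285,310:360],(200,200),interpolation=cv2.INTER_CUBIC)
b=cv2.resize(p[225:300,320:358],(200,395),interpolation=cv2.INTER_CUBIC)
b=cv2.resize(p[234:284,314:364],(600,600),interpolation=cv2.INTER_CUBIC)
cv2.imwrite("pics/w.png",a); cv2.imwrite("pics/k.png",b)
d=np.load("top_d.npy")
for u,v,z in[(339,259,.03),(199,204,.1),(178,248,.1)]: print(pt("top",d,u,v),pt("top",d,u,v,z))
E
```

```text
[0.48831557 0.01834843 0.03927242] [0.48922673 0.01774659 0.03      ]
[0.61646896 0.34051056 0.09573451] [0.61553557 0.33956243 0.1       ]
[0.51032618 0.37652042 0.13541411] [0.51484799 0.38587693 0.1       ]
```

View pics/w.png

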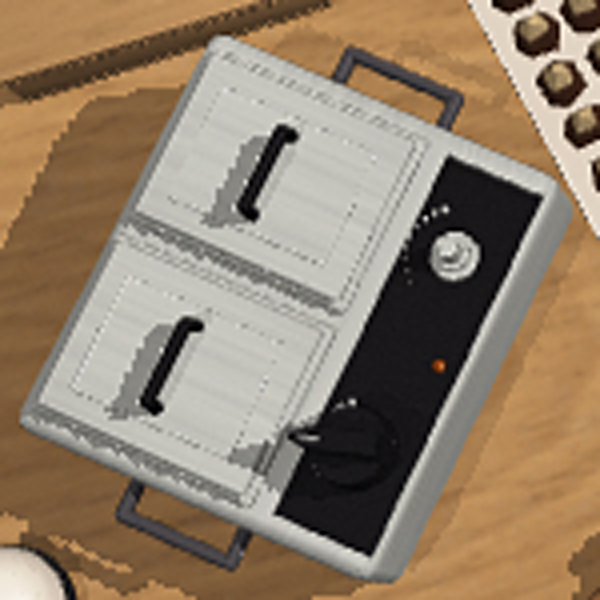

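View pics/k.png

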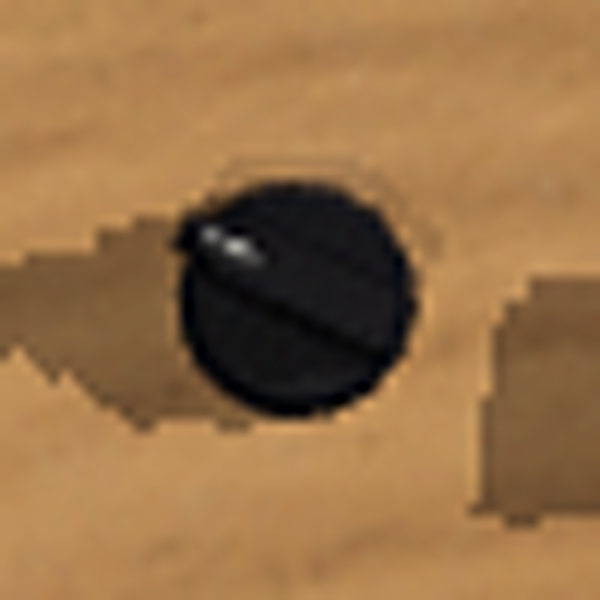

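Knob-shaped things in the top picture: green (298,277), black (339,259) and orange (379,264), plus the fitted left dial at about (174,252). The loose black one at (339,259) matches the description, and the crop confirms its black body, with the pointer up-left. The bare silver spindle is at (199,204). Next I refine these numerically.

```bash
python3 - <<'E'
from h import *
d=np.load("top_d.npy"); p=cv2.imread("pics/top0.png")
vv,uu=np.mgrid[130:300,70:240]
c=calibration("top");K=c["K"];Rm=R.from_rotvec(c["rotation"]).as_matrix();o=c["origin"]
def cloud(vv,uu):
    D=d[vv,uu];r=np.stack([(uu-K[0,2])/K[0,0],-(vv-K[1,2])/K[1,1],-np.ones(uu.shape)],-1)
    return o+(r*D[...,None])@Rm.T
X=cloud(vv,uu); 
m=(X[...,2]>.078)&(X[...,2]<.125)
n,l,st,ce=cv2.connectedComponentsWithStats(m.astype(np.uint8)); i=1+np.argmax(st[1:,4]); m=l==i
print("deckz",np.median(X[m][:,2]))
r=cv2.minAreaRect(X[m][:,:2].astype(np.float32)*1000);print("rect",r); print(cv2.boxPoints(r))
mm=m&(X[...,2]>.09)&(abs(vv-204)<9)&(abs(uu-199)<9)
print("spindle pts",X[mm].mean(0),mm.sum(),X[mm][:,2].max())
for u,v,z in[(198.75,204.2,.093),(338.75,258.8,.02)]: print(pt("top",d,u,v,z))
# knob
vv,uu=np.mgrid[240:280,318:360];X=cloud(vv,uu);m=p[vv,uu].max(-1)<60
print("knob",cv2.minEnclosingCircle(X[m&(X[...,2]>.012)&(X[...,2]<.028)][:,:2].astype(np.float32)*1000))
b=m&(X[...,2]>.034); r=cv2.minAreaRect(X[b][:,:2].astype(np.float32)*1000); print(r,cv2.fitLine(X[b][:,:2].astype(np.float32)*1000,2,0,.01,.01).ravel(),np.median(X[b][:,2]))
# edge line
for z in(.02,.04):
  A=pt("top",d,314+200/12,234+265/12,z);B=pt("top",d,314+380/12,234+358/12,z);print(np.degrees(np.arctan2(*(A-B)[[1,0]])))
s=cv2.imread("pics/side0.png")
def proj(X):
    c=calibration("side");K=c["K"];q=R.from_rotvec(c["rotation"]).as_matrix().T@(np.array(X)-c["origin"]);return K[0,2]+K[0,0]*q[0]/-q[2],K[1,2]-K[1,1]*q[1]/-q[2]
print(proj([.615,.340,.1]),proj([.489,.018,.02]))
a=cv2.resize(s[265:315,275:325],(400,400),interpolation=2);
u,v=map(int,proj([.615,.340,.1]));b=cv2.resize(s[v-25:v+25,u-25:u+25],(400,400),interpolation=2)
cv2.imwrite("pics/s2.png",np.hstack([a,b]));print(u,v)
E
```

```text
deckz 0.09414542672050674
rect ((596.2503051757812, 440.8529052734375), (229.71011352539062, 258.5828857421875), 65.26461029052734)
[[430.76276 390.635  ]
 [665.62067 282.43665]
 [761.73785 491.0708 ]
 [526.87994 599.26917]]
spindle pts [0.61765579 0.34163158 0.09875254] 59 0.11269348694031911
[0.61660793 0.34168938 0.093     ]
[0.49070782 0.01768842 0.02      ]
knob ((492.4073181152344, 18.424057006835938), 22.776979446411133)
((433.1454772949219, 45.27069854736328), (46.80718231201172, 146.28416442871094), 68.36122131347656) [  0.81552    -0.5787289 490.7375     20.187069 ] 0.0396695857815238
61.30686091334452
61.30686091334449
(np.float64(340.82986127590686), np.float64(193.37774878849712)) (np.float64(299.6778221250894), np.float64(284.4031669449272))
340 193
```

View pics/s2.png

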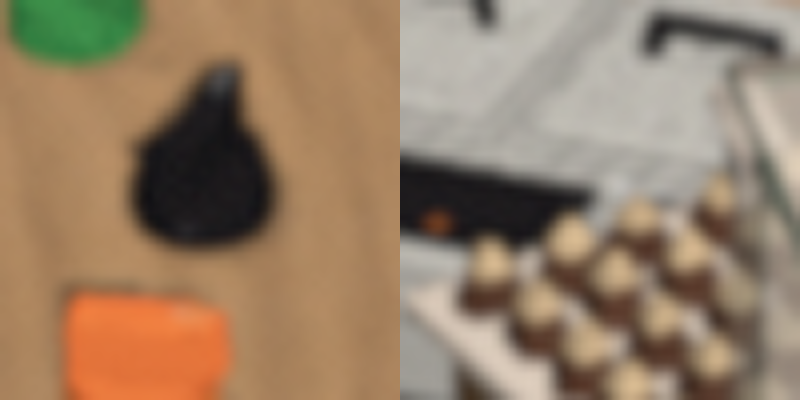

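The side crop shows the black dial with its nose pointing away from the camera, which agrees with a yaw of about 62°. The spindle is hidden behind the chocolates there. Starting the move.

Request:
step_arm([
  [-0.587, 0, -0.663, 0, -0.477, 0, -0.2],
  [-0.587, 0, -0.663, 0, -0.477, 0, -0.2],
  [-0.587, 0, -0.663, 0, -0.477, 0, -0.2],
  [-0.587, 0, -0.663, 0, -0.477, 0, -0.2],
  [-0.587, 0, -0.663, 0, -0.477, 0, -0.2],
  [-0.587, 0, -0.663, 0, -0.477, 0, -0.2],
  [-0.587, 0, -0.663, 0, -0.477, 0, -0.2],
  [-0.587, 0, -0.663, 0, -0.477, 0, -0.2],
  [-0.587, 0, -0.663, 0, -0.477, 0, -0.2],
])

```text
time: 1.0
tool_pos: [0.3566, -0.3092, 0.2056]
tool_rot: [-0.939, 1.557, -1.557]
force: [0.3, -1.3, 0.4]
opening: 0.0565
```

```bash
cat >> h.py <<'E'
def go(x,y,z,yaw,cmd=None):
    """print shares to bring TCP to x,y,z with pointer yaw(deg; tool-z heading=yaw-90), tool vertical"""
    s=robot.observe();M=R.from_rotvec(s["tool_rot"]).as_matrix()
    h=np.radians(yaw-90);zt=np.array([np.cos(h),np.sin(h),0]);yt=np.array([0,0,-1.]);W=np.stack([np.cross(yt,zt),yt,zt],1)
    t=M.T@(np.array([x,y,z])-s["tool_pos"]);r=R.from_matrix(M.T@W).as_rotvec()
    print("row",np.round(t/.4,4),np.round(r/(np.pi/2),4),"yaw",np.degrees(np.arctan2(M[1,2],M[0,2]))+90,"pos",s["tool_pos"],"F",s["force"],"T",s["wrist_torque"],"open",s["opening"],s["time"])
E
python3 -c "
from h import *
go(.4907,.0177,.09,62)"
```

```text
row [-0.8793  0.2889 -0.0845] [-0.0001  0.0023  0.0001] yaw 62.20374602778115 pos [ 0.35656351 -0.30918004  0.20561566] F [ 0.2577706  -1.33986442  0.43967632] T [-0.0349363  -0.02543336  0.03764739] open 0.05654348472089965 1.0
```

Request:
step_arm([
  [-0.879, 0.289, -0.0845, 0, 0.002, 0, -0.2],
  [-0.879, 0.289, -0.0845, 0, 0.002, 0, -0.2],
  [-0.879, 0.289, -0.0845, 0, 0.002, 0, -0.2],
  [-0.879, 0.289, -0.0845, 0, 0.002, 0, -0.2],
  [-0.879, 0.289, -0.0845, 0, 0.002, 0, -0.2],
  [-0.879, 0.289, -0.0845, 0, 0.002, 0, -0.2],
  [-0.879, 0.289, -0.0845, 0, 0.002, 0, -0.2],
  [-0.879, 0.289, -0.0845, 0, 0.002, 0, -0.2],
  [-0.879, 0.289, -0.0845, 0, 0.002, 0, -0.2],
  [-0.879, 0.289, -0.0845, 0, 0.002, 0, -0.2],
])

```text
time: 2.0
tool_pos: [0.491, 0.0151, 0.0894]
tool_rot: [-0.936, 1.562, -1.561]
force: [0.6, -0.6, -0.0]
opening: 0.0563
```

```bash
python3 - <<'E'
from h import *
go(.4907,.0177,.0235,62)
p,d=grab_frame("top");q,e=grab_frame("side")
a=cv2.resize(p[219:299,299:379,::-1],(400,400),interpolation=2);b=cv2.resize(q[245:325,260:340,::-1],(400,400),interpolation=2)
cv2.imwrite("pics/g1.png",np.hstack([a,b]))
E
```

```text
row [-0.0056  0.1648 -0.0036] [ 0.0006 -0.0019  0.0004] yaw 61.82662470422544 pos [0.49098945 0.01507193 0.08940963] F [ 0.59656413 -0.55451062 -0.02835215] T [-0.04966092 -0.0299698   0.0538259 ] open 0.056313446634373564 2.0
```

View pics/g1.png

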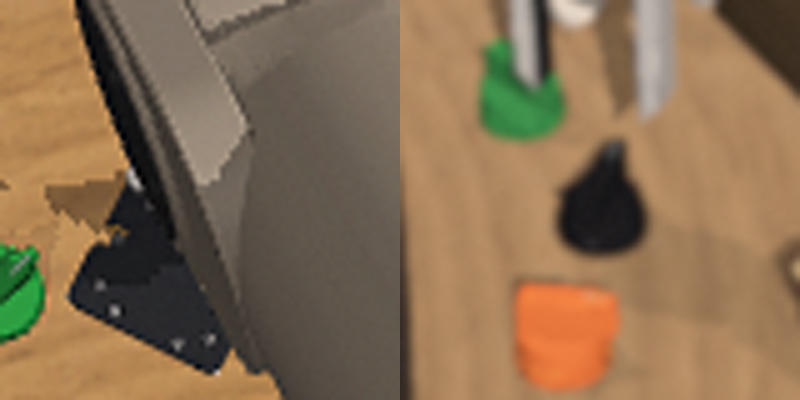

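The fingers are straddling above the black dial, which sits between the green dial and the orange one in the side view. Descending.

Request:
step_arm([
  [0, 0.09, 0, 0, 0, 0, -0.2],
  [0, 0.14, 0, 0, 0, 0, -0.2],
  [0, 0.16, 0, 0, 0, 0, -0.2],
  [0, 0.163, 0, 0, 0, 0, -0.2],
  [0, 0.163, 0, 0, 0, 0, -0.2],
])

```text
time: 2.6
tool_pos: [0.4915, 0.0157, 0.0254]
tool_rot: [-0.934, 1.561, -1.562]
force: [0.3, 0.1, 1.0]
opening: 0.0566
```

```bash
python3 -c "
from h import *
go(.4907,.0177,.0235,62)"
```

```text
row [-0.0034  0.0048 -0.004 ] [-0.0004 -0.002  -0.0002] yaw 61.8239512213187 pos [0.49145948 0.0157295  0.02542609] F [0.29174751 0.10650459 1.03017906] T [-0.00337457 -0.00450186 -0.02053328] open 0.056628109574520934 2.6
```

Request:
step_arm([
  [-0.003, 0.006, -0.004, 0, 0, 0, -0.2],
  [-0.003, 0.006, -0.004, 0, 0, 0, -0.2],
  [-0.003, 0.006, -0.004, 0, 0, 0, 1],
  [-0.003, 0.006, -0.004, 0, 0, 0, 1],
  [-0.003, 0.006, -0.004, 0, 0, 0, 1],
  [-0.003, 0.006, -0.004, 0, 0, 0, 1],
  [-0.003, 0.006, -0.004, 0, 0, 0, 1],
  [-0.003, 0.006, -0.004, 0, 0, 0, 1],
])

```text
time: 3.4
tool_pos: [0.4902, 0.018, 0.0223]
tool_rot: [-0.935, 1.561, -1.561]
force: [0.1, 0.5, 0.0]
opening: 0.0133
```

```bash
python3 -c "
from h import *
go(.4907,.0177,.0235,62)"
```

```text
row [ 0.0001 -0.003   0.0015] [ 0.     -0.0014 -0.    ] yaw 61.87097089688216 pos [0.49019174 0.01803418 0.0222915 ] F [0.0519823  0.47930753 0.00976515] T [-0.07601738 -0.02873451  0.04270118] open 0.013316272883091777 3.4
```

Request:
step_arm([
  [0, -0.1, 0, 0, 0, 0, 1],
  [0, -0.22, 0, 0, 0, 0, 1],
  [0, -0.34, 0, 0, 0, 0, 1],
  [0, -0.46, 0, 0, 0, 0, 1],
  [0, -0.58, 0, 0, 0, 0, 1],
  [0, -0.63, 0, 0, 0, 0, 1],
  [0, -0.63, 0, 0, 0, 0, 1],
  [0, -0.63, 0, 0, 0, 0, 1],
])

```text
time: 4.2
tool_pos: [0.4899, 0.0179, 0.2739]
tool_rot: [-0.936, 1.561, -1.561]
force: [-0.0, 0.2, -0.2]
opening: 0.0137
```

```bash
python3 - <<'E'
from h import *
go(.6175,.3425,.27,65)
q,e=grab_frame("side")
c=calibration("side");K=c["K"];X=robot.observe()["tool_pos"]
r=R.from_rotvec(c["rotation"]).as_matrix().T@(X-c["origin"]);u,v=int(K[0,2]-K[0,0]*r[0]/r[2]),int(K[1,2]+K[1,1]*r[1]/r[2]);print(u,v)
cv2.imwrite("pics/l.png",cv2.resize(q[v-50:v+50,u-50:u+50,::-1],(600,600),interpolation=2))
E
```

```text
row [-0.866   0.0096 -0.1015] [-0.0001 -0.0348  0.0001] yaw 61.86494110645937 pos [0.48994386 0.01787476 0.27392138] F [-0.04742205  0.17732117 -0.22960522] T [-0.0269486  -0.03118151 -0.02123914] open 0.013670606300408141 4.2
295 199
```

View pics/l.png

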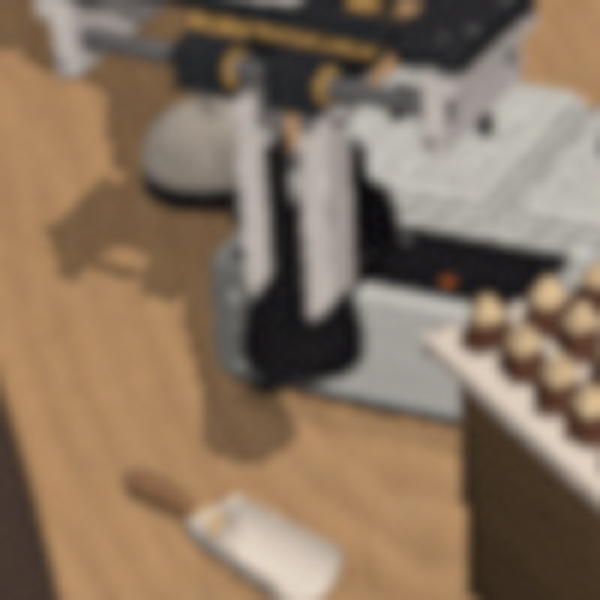

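The dial hangs level in the gripper, with its skirt at (305,345) in the crop. Carrying it over the corner of the tray.

Request:
step_arm([
  [-0.866, 0.01, -0.1015, 0, -0.035, 0, 1],
  [-0.866, 0.01, -0.1015, 0, -0.035, 0, 1],
  [-0.866, 0.01, -0.1015, 0, -0.035, 0, 1],
  [-0.866, 0.01, -0.1015, 0, -0.035, 0, 1],
  [-0.866, 0.01, -0.1015, 0, -0.035, 0, 1],
  [-0.866, 0.01, -0.1015, 0, -0.035, 0, 1],
  [-0.866, 0.01, -0.1015, 0, -0.035, 0, 1],
  [-0.866, 0.01, -0.1015, 0, -0.035, 0, 1],
  [-0.866, 0.01, -0.1015, 0, -0.035, 0, 1],
  [-0.866, 0.01, -0.1015, 0, -0.035, 0, 1],
])

```text
time: 5.25
tool_pos: [0.6174, 0.3415, 0.269]
tool_rot: [-0.972, 1.523, -1.524]
force: [-0.2, -0.6, -0.5]
opening: 0.0138
```

```bash
python3 -c "
from h import *
go(.6175,.3425,.14,65)"
```

```text
row [-0.0028  0.3224 -0.0005] [ 0.0005 -0.      0.0012] yaw 64.99841483803986 pos [0.61741545 0.34154937 0.26895875] F [-0.16881696 -0.55073972 -0.48505307] T [-0.07350478 -0.06915006  0.08348492] open 0.013845031691659113 5.25
```

Request:
step_arm([
  [0, 0.1, 0, 0, 0, 0, 1],
  [0, 0.2, 0, 0, 0, 0, 1],
  [0, 0.28, 0, 0, 0, 0, 1],
  [0, 0.32, 0, 0, 0, 0, 1],
  [0, 0.33, 0, 0, 0, 0, 1],
  [0, 0.333, 0, 0, 0, 0, 1],
  [0, 0.333, 0, 0, 0, 0, 1],
])

```text
time: 5.95
tool_pos: [0.6184, 0.3429, 0.1388]
tool_rot: [-0.968, 1.522, -1.522]
force: [0.4, 0.3, -0.6]
opening: 0.0132
```

```bash
python3 -c "
from h import *
go(.6175,.3425,.131,65)"
```

```text
row [ 0.002   0.0195 -0.0015] [-0.0007  0.     -0.0011] yaw 65.0001324192395 pos [0.61837443 0.3429479  0.13879827] F [ 0.37274309  0.30973462 -0.55376812] T [-0.06802656 -0.07426712 -0.05808424] open 0.013198865022688374 5.95
```

Request:
step_arm([
  [0, 0.008, 0, 0, 0, 0, 1],
  [0, 0.013, 0, 0, 0, 0, 1],
  [0, 0.016, 0, 0, 0, 0, 1],
  [0, 0.016, 0, 0, 0, 0, 1],
  [0, 0.016, 0, 0, 0, 0, 1],
])

```text
time: 6.45
tool_pos: [0.6178, 0.3428, 0.1311]
tool_rot: [-0.97, 1.523, -1.523]
force: [0.0, -0.8, 3.1]
opening: 0.0135
```

Request:
step_arm([
  [0, 0.0025, 0, 0, 0, 0, 1],
  [0, 0.0025, 0, 0, 0, 0, 1],
  [0, 0.0025, 0, 0, 0, 0, 1],
])

```text
time: 6.75
tool_pos: [0.6178, 0.3427, 0.1299]
tool_rot: [-0.97, 1.523, -1.523]
force: [0.1, -0.5, 3.7]
opening: 0.0132
```

Request:
step_arm([
  [0, 0.0025, 0, 0, 0, 0, 1],
  [0, 0.0025, 0, 0, 0, 0, 1],
  [0, 0.0025, 0, 0, 0, 0, 1],
])

```text
time: 7.05
tool_pos: [0.6178, 0.3427, 0.1288]
tool_rot: [-0.97, 1.523, -1.522]
force: [0.3, 0.3, 4.8]
opening: 0.0134
```

Request:
step_arm([
  [0, 0.0025, 0, 0, 0, 0, 1],
  [0, 0.0025, 0, 0, 0, 0, 1],
  [0, 0.0025, 0, 0, 0, 0, 1],
])

```text
time: 7.35
tool_pos: [0.6178, 0.3427, 0.1279]
tool_rot: [-0.97, 1.523, -1.523]
force: [0.3, -0.2, 5.3]
opening: 0.0138
```

The dial is standing on the tip under about 5 N. I'll sweep the angle and watch for the force to drop.

Request:
step_arm([
  [0, 0, 0, 0, -0.03, 0, 1],
  [0, 0, 0, 0, -0.06, 0, 1],
  [0, 0, 0, 0, -0.09, 0, 1],
  [0, 0, 0, 0, -0.12, 0, 1],
  [0, 0, 0, 0, -0.12, 0, 1],
])

```text
time: 7.85
tool_pos: [0.618, 0.3427, 0.1279]
tool_rot: [-1.082, 1.388, -1.388]
force: [1.1, 0.4, 6.3]
opening: 0.0131
```

Request:
step_arm([
  [0, 0, 0, 0, -0.03, 0, 1],
  [0, 0, 0, 0, -0.06, 0, 1],
  [0, 0, 0, 0, -0.09, 0, 1],
  [0, 0, 0, 0, -0.12, 0, 1],
  [0, 0, 0, 0, -0.12, 0, 1],
])

```text
time: 8.35
tool_pos: [0.6179, 0.3428, 0.1279]
tool_rot: [-1.181, 1.251, -1.251]
force: [-0.1, -0.5, 5.6]
opening: 0.0135
```

```bash
python3 -c "
from h import *
go(.6175,.3425,.131,65)"
```

```text
row [ 0.0009 -0.0077 -0.001 ] [-1.000e-04  2.414e-01 -4.000e-04] yaw 86.72182051295363 pos [0.61790681 0.34282337 0.12791494] F [-0.06681886 -0.4543671   5.57618938] T [ 0.09381422 -0.26229491 -0.01222019] open 0.013525817903756999 8.35
```

Request:
step_arm([
  [0, 0, 0, 0, -0.03, 0, 1],
  [0, 0, 0, 0, -0.06, 0, 1],
  [0, 0, 0, 0, -0.09, 0, 1],
  [0, 0, 0, 0, -0.12, 0, 1],
  [0, 0, 0, 0, -0.12, 0, 1],
])

```text
time: 8.85
tool_pos: [0.6178, 0.3429, 0.1279]
tool_rot: [-1.268, 1.112, -1.112]
force: [0.2, 0.2, 5.7]
opening: 0.0133
```

Request:
step_arm([
  [0, 0, 0, 0, -0.03, 0, 1],
  [0, 0, 0, 0, -0.06, 0, 1],
  [0, 0, 0, 0, -0.09, 0, 1],
  [0, 0, 0, 0, -0.12, 0, 1],
  [0, 0, 0, 0, -0.12, 0, 1],
])

```text
time: 9.35
tool_pos: [0.6179, 0.343, 0.1279]
tool_rot: [-1.343, 0.97, -0.97]
force: [0.6, 1.3, 5.5]
opening: 0.0136
```

Request:
step_arm([
  [0, 0, 0, 0, 0.09, 0, 1],
  [0, 0, 0, 0, 0.18, 0, 1],
  [0, 0, 0, 0, 0.27, 0, 1],
  [0, 0, 0, 0, 0.36, 0, 1],
  [0, 0, 0, 0, 0.45, 0, 1],
  [0, 0, 0, 0, 0.48, 0, 1],
  [0, 0, 0, 0, 0.48, 0, 1],
])

```text
time: 10.05
tool_pos: [0.6175, 0.343, 0.128]
tool_rot: [-0.969, 1.524, -1.524]
force: [-0.1, 1.0, 6.1]
opening: 0.0135
```

Request:
step_arm([
  [0, 0, 0, 0, 0.03, 0, 1],
  [0, 0, 0, 0, 0.06, 0, 1],
  [0, 0, 0, 0, 0.09, 0, 1],
  [0, 0, 0, 0, 0.12, 0, 1],
  [0, 0, 0, 0, 0.12, 0, 1],
])

```text
time: 10.55
tool_pos: [0.6175, 0.343, 0.1279]
tool_rot: [-0.845, 1.654, -1.653]
force: [-0.6, 0.8, 6.1]
opening: 0.0135
```

Request:
step_arm([
  [0, 0, 0, 0, 0.03, 0, 1],
  [0, 0, 0, 0, 0.06, 0, 1],
  [0, 0, 0, 0, 0.09, 0, 1],
  [0, 0, 0, 0, 0.12, 0, 1],
  [0, 0, 0, 0, 0.12, 0, 1],
])

```text
time: 11.05
tool_pos: [0.6175, 0.3431, 0.128]
tool_rot: [-0.706, 1.779, -1.778]
force: [-1.0, 1.2, 5.3]
opening: 0.0139
```

```bash
python3 -c "
from h import *
go(.6175,.3425,.131,65)"
```

```text
row [ 0.0011 -0.0076  0.0011] [ 1.000e-04 -2.407e-01 -3.000e-04] yaw 43.337016885566605 pos [0.61752828 0.34313088 0.12795089] F [-0.97125709  1.1526076   5.3032679 ] T [0.24767963 0.12734567 0.02770312] open 0.013864874312901752 11.05
```

Request:
step_arm([
  [0, 0, 0, 0, 0.03, 0, 1],
  [0, 0, 0, 0, 0.06, 0, 1],
  [0, 0, 0, 0, 0.09, 0, 1],
  [0, 0, 0, 0, 0.12, 0, 1],
  [0, 0, 0, 0, 0.12, 0, 1],
])

```text
time: 11.55
tool_pos: [0.6175, 0.3431, 0.1279]
tool_rot: [-0.554, 1.9, -1.899]
force: [-0.1, 1.3, 5.5]
opening: 0.0138
```

Request:
step_arm([
  [0, 0, 0, 0, 0.03, 0, 1],
  [0, 0, 0, 0, 0.06, 0, 1],
  [0, 0, 0, 0, 0.09, 0, 1],
  [0, 0, 0, 0, 0.12, 0, 1],
  [0, 0, 0, 0, 0.12, 0, 1],
])

```text
time: 12.05
tool_pos: [0.6176, 0.3431, 0.128]
tool_rot: [-0.386, 2.014, -2.013]
force: [-0.0, 1.4, 6.0]
opening: 0.0136
```

```bash
python3 - <<'E'
from h import *
go(.6175,.3425,.131,65)
q,e=grab_frame("top")
cv2.imwrite("pics/t2.png",cv2.resize(q[140:290,85:285,::-1],(800,600),interpolation=2))
# flat hint from first picture
p=cv2.imread("pics/top0.png");cv2.imwrite("pics/sp.png",cv2.resize(p[192:216,187:211],(480,480),interpolation=cv2.INTER_NEAREST))
E
```

```text
row [ 0.0007 -0.0076  0.0014] [ 2.000e-04 -4.807e-01 -3.000e-04] yaw 21.73516300050545 pos [0.61755212 0.34312802 0.12796424] F [-0.04607566  1.39682106  6.01997804] T [ 0.23705186  0.11875697 -0.00439746] open 0.01355486219362438 12.05
```

View pics/sp.png

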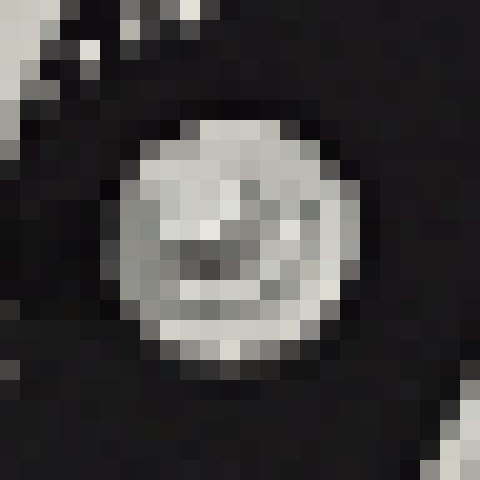

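```bash
python3 - <<'E'
from h import *
p=cv2.imread("pics/top0.png").astype(int)
g=p.max(-1)
# bezel disc (bright on black)
m=np.zeros(g.shape,np.uint8);m[195:213,191:206]=(g[195:213,191:206]>75)
M=cv2.moments(m,True);u,v=M['m10']/M['m00'],M['m01']/M['m00'];print("bezel",u,v,M['m00'])
for z in(.085,.089,.093):print(z,pt("top",None,u,v,z))
# knob skirt disc: ellipse fit of dark blob w/out nose
m=np.zeros(g.shape,np.uint8);m[245:273,325:353]=(g[245:273,325:353]<70)
m=cv2.resize(m[240:280,320:360]*255,None,fx=8,fy=8,interpolation=cv2.INTER_LINEAR)
D=cv2.distanceTransform((m>127).astype(np.uint8),2,5);_,r,_,l=cv2.minMaxLoc(D);print("knob r,loc",r/8,l)
print(pt("top",None,320+l[0]/8-.44,240+l[1]/8-.44,.012))
d=np.load("top_d.npy")
print(np.round(d[198:210,192:205]*-1+1.2048,3))
E
```

```text
bezel 198.21487603305786 203.47107438016528 121.0
0.085 [0.62011026 0.34473474 0.085     ]
0.089 [0.61923035 0.34383906 0.089     ]
0.093 [0.61835044 0.34294337 0.093     ]
knob r,loc 7.371511936187744 (165, 161)
[0.48926077 0.0137402  0.012     ]
[[0.064 0.062 0.062 0.06  0.059 0.066 0.064 0.064 0.061 0.062 0.062 0.062
  0.059]
 [0.058 0.063 0.063 0.062 0.086 0.069 0.07  0.06  0.062 0.064 0.064 0.063
  0.062]
 [0.064 0.063 0.063 0.087 0.087 0.084 0.088 0.072 0.068 0.064 0.063 0.059
  0.064]
 [0.062 0.065 0.067 0.086 0.09  0.086 0.088 0.081 0.073 0.069 0.061 0.065
  0.062]
 [0.06  0.064 0.07  0.086 0.087 0.085 0.086 0.081 0.073 0.07  0.066 0.061
  0.062]
 [0.063 0.067 0.074 0.086 0.087 0.084 0.082 0.082 0.069 0.07  0.065 0.067
  0.059]
 [0.062 0.066 0.072 0.071 0.084 0.083 0.083 0.074 0.071 0.073 0.066 0.065
  0.069]
 [0.06  0.063 0.066 0.073 0.071 0.074 0.074 0.072 0.07  0.07  0.066 0.066
  0.063]
 [0.063 0.067 0.065 0.063 0.07  0.071 0.071 0.071 0.073 0.065 0.065 0.07
  0.061]
 [0.065 0.065 0.063 0.065 0.066 0.066 0.068 0.064 0.071 0.064 0.066 0.068
  0.062]
 [0.065 0.068 0.065 0.066 0.064 0.067 0.067 0.067 0.068 0.068 0.065 0.064
  0.066]
 [0.064 0.067 0.065 0.063 0.065 0.067 0.065 0.066 0.064 0.065 0.068 0.066
  0.062]]
```

View pics/t2.png

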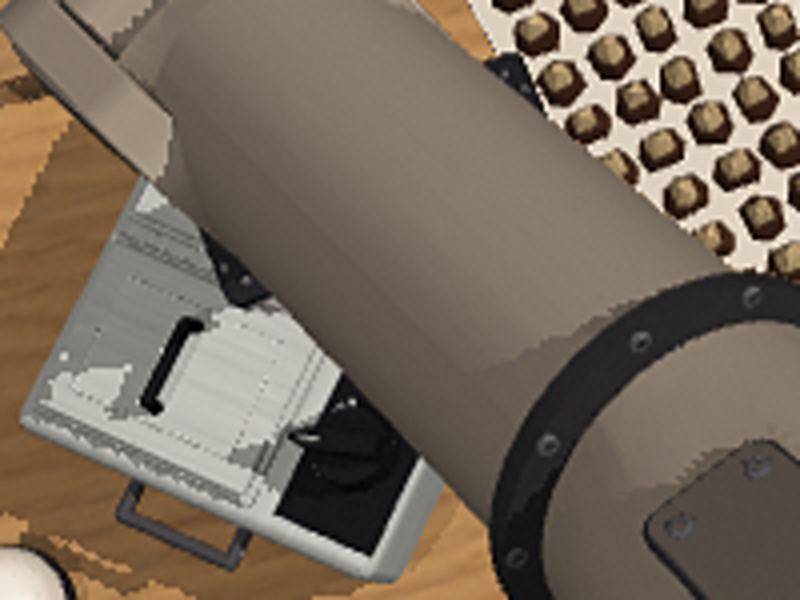

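The top view shows the arm covering the spindle at about (430,270) in the crop, the scene undisturbed. My earlier conversion dropped half a pixel, so the spindle is really about 2 mm off from where I aimed. Fitting the tip from the depth data to get axis and flat.

```bash
python3 - <<'E'
from h import *
d=np.load("top_d.npy")
P=np.array([[*pt("top",d,u,v)] for v in range(196,212) for u in range(190,208)])
t=P[P[:,2]>.1015];print(len(t),t.mean(0),np.ptp(t[:,:2],axis=0),np.median(t[:,2]))
uu,vv=np.meshgrid(range(190,208),range(196,212));mask=(P[:,2]>.1015).reshape(16,18);print("\n".join("".join("#" if x else "." for x in r) for r in mask))
# fit D: axis (cx,cy), yaw by mask matching at plane z=.109
G=np.array([pt("top",None,u,v,.109)[:2] for v in range(196,212) for u in range(190,208)])
sub=np.array([[a,b] for a in np.linspace(-.4,.4,5) for b in np.linspace(-.4,.4,5)])
S=np.array([[pt("top",None,u+a,v+b,.109)[:2] for a,b in sub] for v in range(196,212) for u in range(190,208)])
mf=mask.ravel().astype(float)
best=[]
for yaw in range(0,360,10):
  n=np.array([np.cos(np.radians(yaw)),np.sin(np.radians(yaw))]);b=(9,)
  for cx in np.arange(.612,.626,.0007):
    for cy in np.arange(.336,.352,.0007):
      q=S-[cx,cy];f=((np.hypot(q[...,0],q[...,1])<.006)&(q@n<.0025)).mean(1);e=((f-mf)**2).sum();b=min(b,(e,cx,cy),key=lambda x:x[0])
  best.append((round(b[0],2),yaw,*np.round(b[1:],4)))
for b in sorted(best)[:14]:print(b)
E
```

```text
23 [0.61910063 0.34275345 0.1077173 ] [0.01077737 0.00824627] 0.10837400920662787
..................
..................
..................
......#...........
.....####.........
.....#####........
.....#####........
.....#####........
......###.........
..................
..................
..................
..................
..................
..................
..................Traceback (most recent call last):
  File "<stdin>", line 9, in <module>
  File "h.py", line 5, in pt
    c=calibration(cam);K=np.array(c["K"]);Rm=R.from_rotvec(c["rotation"]).as_matrix();o=np.array(c["origin"])
ValueError: time passes only in moves, steps and waits
```

```bash
sed -i '/^from scipy/a from functools import lru_cache\ncalibration=lru_cache(calibration)' h.py; python3 - <<'E'
from h import *
d=np.load("top_d.npy")
idx=[(u,v) for v in range(196,212) for u in range(190,208)]
P=np.array([pt("top",d,u,v) for u,v in idx]);mf=(P[:,2]>.1015).astype(float)
o=np.linspace(-.4,.4,5)
S=np.array([[pt("top",None,u+a,v+b,.109)[:2] for a in o for b in o] for u,v in idx])
best=[]
for yaw in range(0,360,10):
  n=np.array([np.cos(np.radians(yaw)),np.sin(np.radians(yaw))]);b=(99,0,0)
  for cx in np.arange(.614,.626,.0007):
    for cy in np.arange(.337,.351,.0007):
      q=S-[cx,cy];f=((np.hypot(q[...,0],q[...,1])<.006)&(q@n<.0025)).mean(1);e=((f-mf)**2).sum();b=min(b,(e,cx,cy),key=lambda x:x[0])
  best.append((round(b[0],2),yaw,*np.round(b[1:],4)))
for b in sorted(best)[:14]:print(b)
go(.6191,.3427,.131,65)
E
```

```text
(np.float64(4.48), 310, np.float64(0.6196), np.float64(0.3419))
(np.float64(4.59), 110, np.float64(0.6182), np.float64(0.3433))
(np.float64(4.59), 320, np.float64(0.6196), np.float64(0.3419))
(np.float64(4.67), 120, np.float64(0.6182), np.float64(0.3433))
(np.float64(4.75), 340, np.float64(0.6196), np.float64(0.3419))
(np.float64(4.79), 130, np.float64(0.6182), np.float64(0.3433))
(np.float64(4.8), 330, np.float64(0.6196), np.float64(0.3419))
(np.float64(4.92), 100, np.float64(0.6189), np.float64(0.344))
(np.float64(5.0), 300, np.float64(0.6196), np.float64(0.3419))
(np.float64(5.14), 90, np.float64(0.6189), np.float64(0.344))
(np.float64(5.16), 140, np.float64(0.6182), np.float64(0.3433))
(np.float64(5.17), 290, np.float64(0.6189), np.float64(0.3412))
(np.float64(5.3), 350, np.float64(0.6196), np.float64(0.3419))
(np.float64(5.32), 150, np.float64(0.6175), np.float64(0.3426))
row [-0.0032 -0.0077  0.0024] [ 2.000e-04 -4.799e-01 -3.000e-04] yaw 21.81228945938284 pos [0.61753703 0.34311065 0.12793581] F [-0.26581458  1.35962872  6.0502753 ] T [0.20421465 0.08995234 0.02732855] open 0.01338651863464469 12.1
```

```bash
python3 -c "
from h import *
go(.6195,.3425,.133,100)"
```

```text
row [-0.004  -0.0127  0.0032] [ 1.000e-04 -8.688e-01 -3.000e-04] yaw 21.81228945938284 pos [0.61753703 0.34311065 0.12793581] F [-0.26581458  1.35962872  6.0502753 ] T [0.20421465 0.08995234 0.02732855] open 0.01338651863464469 12.1
```

Request:
step_arm([
  [0, -0.014, 0, 0, 0, 0, 1],
  [-0.004, -0.016, 0.0032, 0, -0.09, 0, 1],
  [-0.004, -0.016, 0.0032, 0, -0.18, 0, 1],
  [-0.004, -0.016, 0.0032, 0, -0.27, 0, 1],
  [-0.004, -0.016, 0.0032, 0, -0.36, 0, 1],
  [-0.004, -0.016, 0.0032, 0, -0.45, 0, 1],
  [-0.004, -0.016, 0.0032, 0, -0.54, 0, 1],
  [-0.004, -0.016, 0.0032, 0, -0.63, 0, 1],
  [-0.004, -0.016, 0.0032, 0, -0.72, 0, 1],
  [-0.004, -0.016, 0.0032, 0, -0.81, 0, 1],
  [-0.004, -0.016, 0.0032, 0, -0.868, 0, 1],
  [-0.004, -0.016, 0.0032, 0, -0.868, 0, 1],
])

```text
time: 13.3
tool_pos: [0.6194, 0.3416, 0.1337]
tool_rot: [-1.288, 1.08, -1.079]
force: [-0.7, -0.6, 0.2]
opening: 0.0136
```

```bash
python3 -c "
from h import *
go(.6195,.3425,.128,100)"
```

```text
row [-0.0022  0.0142  0.0006] [0.0007 0.0002 0.0001] yaw 100.02088475331837 pos [0.61944258 0.34158496 0.13369844] F [-0.7064854  -0.59455451  0.24256555] T [-0.02935985 -0.11482867  0.00531777] open 0.013585522489626484 13.3
```

Request:
step_arm([
  [-0.001, 0.007, 0, 0, 0, 0, 1],
  [-0.001, 0.015, 0, 0, 0, 0, 1],
  [-0.001, 0.015, 0, 0, 0, 0, 1],
  [-0.001, 0.015, 0, 0, 0, 0, 1],
])

```text
time: 13.7
tool_pos: [0.6197, 0.3424, 0.1284]
tool_rot: [-1.286, 1.081, -1.082]
force: [-0.8, -2.2, 4.7]
opening: 0.014
```

Request:
step_arm([
  [0, 0, 0, 0, -0.03, 0, 1],
  [0, 0, 0, 0, -0.06, 0, 1],
  [0, 0, 0, 0, -0.09, 0, 1],
  [0, 0, 0, 0, -0.12, 0, 1],
  [0, 0, 0, 0, -0.12, 0, 1],
])

```text
time: 14.2
tool_pos: [0.6198, 0.3429, 0.1286]
tool_rot: [-1.358, 0.938, -0.938]
force: [1.4, -0.6, 4.7]
opening: 0.0137
```

Request:
step_arm([
  [0, 0, 0, 0, 0.06, 0, 1],
  [0, 0, 0, 0, 0.12, 0, 1],
  [0, 0, 0, 0, 0.18, 0, 1],
  [0, 0, 0, 0, 0.24, 0, 1],
  [0, 0, 0, 0, 0.24, 0, 1],
])

```text
time: 14.7
tool_pos: [0.6197, 0.3427, 0.1286]
tool_rot: [-1.199, 1.223, -1.224]
force: [0.5, -1.3, 5.2]
opening: 0.0135
```

Request:
step_arm([
  [0, 0, 0, 0, 0.03, 0, 1],
  [0, 0, 0, 0, 0.06, 0, 1],
  [0, 0, 0, 0, 0.09, 0, 1],
  [0, 0, 0, 0, 0.12, 0, 1],
  [0, 0, 0, 0, 0.12, 0, 1],
])

```text
time: 15.2
tool_pos: [0.6197, 0.3427, 0.1286]
tool_rot: [-1.104, 1.359, -1.36]
force: [0.5, -0.3, 4.3]
opening: 0.0135
```

```bash
cat > fit.py <<'E'
from h import *
d=np.load("top_d.npy")
U,V=[a.ravel() for a in np.meshgrid(range(189,208),range(194,212))]
c=calibration("top");K=c["K"];Rm=R.from_rotvec(c["rotation"]).as_matrix();o=c["origin"]
ray=np.stack([(U-K[0,2])/K[0,0],-(V-K[1,2])/K[1,1],-np.ones(len(U))],-1)@Rm.T
D=d[V,U];ok=D>0
zs=np.r_[np.arange(.109,.093,-.0008),np.arange(.093,.085,-.001),.085]
Q=o+ray[:,None,:]*((zs-o[2])/ray[:,2:3])[...,None]   # pixels x levels x 3
dep=(zs-o[2])/ray[:,2:3]
res=[]
for yaw in range(-20,171,10):
  n=np.array([np.cos(np.radians(yaw)),np.sin(np.radians(yaw))]);b=(99,)
  for cx in np.arange(.6165,.6225,.0005):
    for cy in np.arange(.3405,.347,.0005):
      q=Q[...,:2]-[cx,cy];r=np.hypot(q[...,0],q[...,1])
      s=np.where(zs>.0931,(r<.006)&(q@n<.0025),(r<.0095)); s[:,-1]=True
      p=dep[np.arange(len(U)),s.argmax(1)]
      e=(D-p)[ok];e=e-np.median(e);L=np.minimum(np.abs(e),.008).mean()*1e3
      b=min(b,(L,cx,cy))
  res.append((round(b[0],3),yaw,*np.round(b[1:],4)))
for r in res:print(*r)
E
python3 fit.py
```

```text
1.777 -20 0.6205 0.3445
1.754 -10 0.6205 0.3445
1.743 0 0.6205 0.3445
1.72 10 0.6205 0.3445
1.72 20 0.6205 0.3445
1.72 30 0.6205 0.3445
1.726 40 0.6205 0.3445
1.726 50 0.6205 0.3445
1.684 60 0.6205 0.3445
1.684 70 0.6205 0.3445
1.684 80 0.6205 0.3445
1.683 90 0.6205 0.3445
1.723 100 0.6205 0.3445
1.745 110 0.62 0.345
1.748 120 0.6205 0.3445
1.785 130 0.62 0.345
1.814 140 0.6205 0.3445
1.821 150 0.6205 0.3445
1.819 160 0.6205 0.3445
1.827 170 0.6195 0.344
```

```bash
cat > fitk.py <<'E'
from h import *
d=np.load("top_d.npy")
U,V=[a.ravel() for a in np.meshgrid(range(322,357),range(242,276))]
c=calibration("top");K=c["K"];Rm=R.from_rotvec(c["rotation"]).as_matrix();o=c["origin"]
ray=np.stack([(U-K[0,2])/K[0,0],-(V-K[1,2])/K[1,1],-np.ones(len(U))],-1)@Rm.T
D=d[V,U];ok=D>0
zs=np.r_[np.arange(.04,.0,-.002),0]
Q=o+ray[:,None,:]*((zs-o[2])/ray[:,2:3])[...,None];dep=(zs-o[2])/ray[:,2:3]
res=[]
for yaw in range(52,76,3):
  n=np.array([np.cos(np.radians(yaw)),np.sin(np.radians(yaw))]);t=np.array([-n[1],n[0]])
  for cx in np.arange(.4875,.496,.0005):
    for cy in np.arange(.014,.023,.0005):
      q=Q[...,:2]-[cx,cy];r=np.hypot(q[...,0],q[...,1]);a=q@n;w=np.abs(q@t)
      s=np.where(zs>.0201,(a>-.021)&(a<.028)&(w<np.where(a<.017,.007,.007*(.031-a)/.014)),r<.024); s[:,-1]=True
      e=(D-dep[np.arange(len(U)),s.argmax(1)])[ok];e=e-np.median(e)
      res.append((round(np.minimum(np.abs(e),.008).mean()*1e3,3),yaw,round(cx,4),round(cy,4)))
for r in sorted(res)[:8]:print(*r)
E
python3 fitk.py; python3 -c "
from h import *
go(.6195,.3425,.128,100)"
```

```text
2.114 64 0.493 0.0175
2.118 64 0.4935 0.0185
2.119 61 0.493 0.0185
2.119 64 0.493 0.017
2.124 61 0.493 0.018
2.126 64 0.4925 0.017
2.127 64 0.4935 0.018
2.13 61 0.4935 0.0185
row [ 0.0006  0.0015 -0.0003] [-4.000e-04 -2.425e-01 -1.000e-04] yaw 78.17403179837828 pos [0.61967074 0.34269565 0.12858575] F [ 0.50941241 -0.30564306  4.32414039] T [-0.2156952   0.04721655  0.01010605] open 0.01354191053132648 15.2
```

Request:
step_arm([
  [-0.002, 0, 0, 0, 0.03, 0, 1],
  [-0.002, 0, 0, 0, 0.06, 0, 1],
  [-0.002, 0, 0, 0, 0.09, 0, 1],
  [-0.002, 0, 0, 0, 0.12, 0, 1],
  [-0.002, 0, 0, 0, 0.12, 0, 1],
])

```text
time: 15.7
tool_pos: [0.6199, 0.3434, 0.1286]
tool_rot: [-0.995, 1.493, -1.494]
force: [-0.3, -1.3, 4.2]
opening: 0.0136
```

Request:
step_arm([
  [0, 0, 0, 0, 0.03, 0, 1],
  [0, 0, 0, 0, 0.06, 0, 1],
  [0, 0, 0, 0, 0.09, 0, 1],
  [0, 0, 0, 0, 0.12, 0, 1],
  [0, 0, 0, 0, 0.12, 0, 1],
])

```text
time: 16.2
tool_pos: [0.6199, 0.3434, 0.1286]
tool_rot: [-0.874, 1.624, -1.624]
force: [-1.1, -0.9, 4.7]
opening: 0.014
```

Request:
step_arm([
  [0, 0, 0, 0, 0.03, 0, 1],
  [0, 0, 0, 0, 0.06, 0, 1],
  [0, 0, 0, 0, 0.09, 0, 1],
  [0, 0, 0, 0, 0.12, 0, 1],
  [0, 0, 0, 0, 0.12, 0, 1],
])

```text
time: 16.7
tool_pos: [0.6198, 0.3433, 0.1285]
tool_rot: [-0.739, 1.75, -1.751]
force: [-1.5, -1.3, 5.4]
opening: 0.0135
```

Request:
step_arm([
  [0, 0, 0, 0, 0.03, 0, 1],
  [0, 0, 0, 0, 0.06, 0, 1],
  [0, 0, 0, 0, 0.09, 0, 1],
  [0, 0, 0, 0, 0.12, 0, 1],
  [0, 0, 0, 0, 0.12, 0, 1],
])

```text
time: 17.2
tool_pos: [0.6196, 0.3433, 0.1284]
tool_rot: [-0.591, 1.872, -1.872]
force: [-1.2, -1.4, 4.4]
opening: 0.0135
```

```bash
python3 -c "
from h import *
go(.62,.3433,.128,65)"
```

```text
row [-0.0007  0.001   0.0006] [-2.000e-04 -3.329e-01 -0.000e+00] yaw 35.04002997022841 pos [0.61962968 0.34332701 0.12839423] F [-1.24396293 -1.43391699  4.37197634] T [-0.35022746  0.33683392 -0.0064166 ] open 0.013503565512697319 17.2
```

```bash
cat >> h.py <<'E'
def sweep(A,k,m,yaws,z):
    s=robot.observe();M=R.from_rotvec(s["tool_rot"]).as_matrix();y0=np.degrees(np.arctan2(M[1,2],M[0,2]))+90;print("yaw",y0,s["tool_pos"],s["force"],s["time"])
    for y in yaws:
        a=np.radians(y);X=np.r_[np.array(A)+k*np.array([np.cos(a),np.sin(a)])+m*np.array([np.sin(a),-np.cos(a)]),z]
        t=M.T@(X-s["tool_pos"])/.4;print([round(t[0],4),round(t[1],4),round(t[2],4),0,round(-(y-y0)/90,3),0,1],end=", ")
    print()
E
python3 -c "
from h import *
sweep((.6205,.3445),-.0006,0,np.r_[35,np.linspace(39,72,10),72],.1284)"
```

```text
yaw 35.04002997022841 [0.61962968 0.34332701 0.12839423] [-1.24396293 -1.43391699  4.37197634] 17.2
[np.float64(-0.002), np.float64(-0.0), np.float64(-0.0012), 0, np.float64(0.0), 0, 1], [np.float64(-0.002), np.float64(-0.0), np.float64(-0.001), 0, np.float64(-0.044), 0, 1], [np.float64(-0.002), np.float64(-0.0), np.float64(-0.001), 0, np.float64(-0.085), 0, 1], [np.float64(-0.002), np.float64(-0.0), np.float64(-0.0009), 0, np.float64(-0.125), 0, 1], [np.float64(-0.002), np.float64(-0.0), np.float64(-0.0008), 0, np.float64(-0.166), 0, 1], [np.float64(-0.002), np.float64(-0.0), np.float64(-0.0007), 0, np.float64(-0.207), 0, 1], [np.float64(-0.0021), np.float64(-0.0), np.float64(-0.0006), 0, np.float64(-0.248), 0, 1], [np.float64(-0.0021), np.float64(-0.0), np.float64(-0.0005), 0, np.float64(-0.288), 0, 1], [np.float64(-0.0022), np.float64(-0.0), np.float64(-0.0004), 0, np.float64(-0.329), 0, 1], [np.float64(-0.0022), np.float64(-0.0), np.float64(-0.0003), 0, np.float64(-0.37), 0, 1], [np.float64(-0.0023), np.float64(-0.0), np.float64(-0.0002), 0, np.float64(-0.411), 0, 1], [np.float64(-0.0023), np.float64(-0.0), np.float64(-0.0002), 0, np.float64(-0.411), 0, 1],
```

Request:
step_arm([
  [-0.002, 0, -0.0012, 0, 0, 0, 1],
  [-0.002, 0, -0.001, 0, -0.044, 0, 1],
  [-0.002, 0, -0.001, 0, -0.085, 0, 1],
  [-0.002, 0, -0.0009, 0, -0.125, 0, 1],
  [-0.002, 0, -0.0008, 0, -0.166, 0, 1],
  [-0.002, 0, -0.0007, 0, -0.207, 0, 1],
])

```text
time: 17.8
tool_pos: [0.6194, 0.3451, 0.1284]
tool_rot: [-0.843, 1.657, -1.654]
force: [-3.5, 2.7, 4.7]
opening: 0.0136
```

Request:
step_arm([
  [0, 0, 0, 0, -0.04, 0, 1],
  [0, 0, 0, 0, -0.08, 0, 1],
  [0, 0, 0, 0, -0.12, 0, 1],
  [0, 0, 0, 0, -0.16, 0, 1],
  [0, 0, 0, 0, -0.2, 0, 1],
])

```text
time: 18.3
tool_pos: [0.6192, 0.3449, 0.1282]
tool_rot: [-1.044, 1.438, -1.436]
force: [-4.8, 1.2, 4.6]
opening: 0.0135
```

Request:
step_arm([
  [0, 0, 0, 0, -0.04, 0, 1],
  [0, 0, 0, 0, -0.08, 0, 1],
  [0, 0, 0, 0, -0.12, 0, 1],
  [0, 0, 0, 0, -0.16, 0, 1],
  [0, 0, 0, 0, -0.2, 0, 1],
])

```text
time: 18.8
tool_pos: [0.6191, 0.3449, 0.1282]
tool_rot: [-1.209, 1.211, -1.208]
force: [-4.6, 2.4, 4.2]
opening: 0.0135
```

Request:
step_arm([
  [0, 0, 0, 0, -0.04, 0, 1],
  [0, 0, 0, 0, -0.08, 0, 1],
  [0, 0, 0, 0, -0.12, 0, 1],
  [0, 0, 0, 0, -0.16, 0, 1],
  [0, 0, 0, 0, -0.2, 0, 1],
])

```text
time: 19.3
tool_pos: [0.6189, 0.3454, 0.1283]
tool_rot: [-1.341, 0.976, -0.973]
force: [-5.5, 3.7, 4.5]
opening: 0.0135
```

```bash
python3 -c "
from h import *
sweep((.6205,.3445),-.0006,0,[90],.1284)"
```

```text
yaw 107.99347021450254 [0.61893779 0.34543591 0.12831301] [-5.52773994  3.73426765  4.51554313] 19.3
[np.float64(0.0049), np.float64(-0.0002), np.float64(0.0025), 0, np.float64(0.2), 0, 1],
```

Lateral force of about 6 N means the chamfer is riding the tip's edge and pushing toward −x, +y. I'll comply with it.

Request:
step_arm([
  [-0.0025, 0, -0.0025, 0, 0, 0, 1],
  [-0.005, 0, -0.005, 0, 0, 0, 1],
  [-0.005, 0, -0.005, 0, 0, 0, 1],
  [-0.005, 0, -0.005, 0, 0, 0, 1],
])

```text
time: 19.7
tool_pos: [0.6174, 0.3454, 0.128]
tool_rot: [-1.34, 0.978, -0.978]
force: [-3.2, 1.6, 1.3]
opening: 0.0135
```

Request:
step_arm([
  [0, 0, 0, 0, 0.04, 0, 1],
  [0, 0, 0, 0, 0.08, 0, 1],
  [0, 0, 0, 0, 0.12, 0, 1],
  [0, 0, 0, 0, 0.12, 0, 1],
])

```text
time: 20.1
tool_pos: [0.6176, 0.3449, 0.1279]
tool_rot: [-1.264, 1.12, -1.121]
force: [-1.7, 1.0, -1.7]
opening: 0.0132
```

```bash
python3 -c "
from h import *
sweep((.6178,.346),0,0,[90],.1284);print(robot.observe()['wrist_torque'])"
```

```text
yaw 96.8825645985191 [0.61763168 0.34494769 0.12785245] [-1.69275434  0.97189615 -1.71560815] 20.1
[np.float64(-0.0026), np.float64(-0.0014), np.float64(0.0007), 0, np.float64(0.076), 0, 1], 
[ 0.20993513  0.2178231  -0.00835706]
```

The vertical force has collapsed, so the bore has found the spindle. Lowering gently.

Request:
step_arm([
  [0, 0.0025, 0, 0, 0, 0, 1],
  [0, 0.005, 0, 0, 0, 0, 1],
  [0, 0.005, 0, 0, 0, 0, 1],
  [0, 0.005, 0, 0, 0, 0, 1],
])

```text
time: 20.5
tool_pos: [0.6176, 0.3451, 0.1259]
tool_rot: [-1.265, 1.119, -1.119]
force: [-1.7, 1.1, -0.0]
opening: 0.0136
```

Request:
step_arm([
  [0, 0.0025, 0, 0, 0, 0, 1],
  [0, 0.005, 0, 0, 0, 0, 1],
  [0, 0.005, 0, 0, 0, 0, 1],
  [0, 0.005, 0, 0, 0, 0, 1],
])

```text
time: 20.9
tool_pos: [0.6176, 0.3451, 0.124]
tool_rot: [-1.265, 1.119, -1.119]
force: [-3.3, -0.5, -0.6]
opening: 0.0135
```

```bash
python3 -c "
from h import *
sweep((.6178,.346),0,0,[90],.1284);print(robot.observe()['wrist_torque'])"
```

```text
yaw 96.97742498856329 [0.61760666 0.3451482  0.1239861 ] [-3.34316872 -0.5362966  -0.64075961] 20.9
[np.float64(-0.0021), np.float64(-0.011), np.float64(0.0007), 0, np.float64(0.078), 0, 1], 
[-0.06686989  0.73579355  0.0629097 ]
```

Request:
step_arm([
  [0, 0.0, -0.002, 0, -0.02, 0, 1],
  [0, 0.004, -0.002, 0, -0.02, 0, 1],
  [0, 0.007, -0.002, 0, -0.02, 0, 1],
  [0, 0.01, -0.002, 0, -0.02, 0, 1],
  [0, 0.01, -0.002, 0, -0.02, 0, 1],
])

```text
time: 21.4
tool_pos: [0.617, 0.3451, 0.1199]
tool_rot: [-1.278, 1.096, -1.096]
force: [0.3, 1.7, -0.5]
opening: 0.0134
```

Request:
step_arm([
  [0, 0.004, 0, 0, 0, 0, 1],
  [0, 0.007, 0, 0, 0, 0, 1],
  [0, 0.009, 0, 0, 0, 0, 1],
  [0, 0.009, 0, 0, 0, 0, 1],
])

```text
time: 21.8
tool_pos: [0.6169, 0.3451, 0.1164]
tool_rot: [-1.278, 1.096, -1.096]
force: [-0.3, 1.9, 0.5]
opening: 0.0141
```

```bash
python3 -c "
from h import *
sweep((.6178,.346),0,0,[90],.1153);print(robot.observe()['wrist_torque'])"
```

```text
yaw 98.77584892967081 [0.61686708 0.3451453  0.11638922] [-0.25006401  1.88813137  0.45277178] 21.8
[np.float64(-0.0018), np.float64(0.0027), np.float64(0.0026), 0, np.float64(0.098), 0, 1], 
[ 0.40593101 -0.09716286 -0.02312358]
```

Request:
step_arm([
  [-0.0012, 0.002, 0, 0, 0, 0, 1],
  [-0.0012, 0.003, 0, 0, 0, 0, 1],
  [-0.0012, 0.003, 0, 0, 0, 0, 1],
])

```text
time: 22.1
tool_pos: [0.6169, 0.3454, 0.1154]
tool_rot: [-1.278, 1.096, -1.096]
force: [-2.1, -1.3, 0.2]
opening: 0.0133
```

Request:
step_arm([
  [0, 0.0025, 0, 0, 0, 0, 1],
  [0, 0.0025, 0, 0, 0, 0, 1],
  [0, 0.0025, 0, 0, 0, 0, 1],
])

```text
time: 22.4
tool_pos: [0.6169, 0.3455, 0.1144]
tool_rot: [-1.278, 1.096, -1.096]
force: [-1.4, -1.9, 4.7]
opening: 0.0132
```

Request:
step_arm([
  [0, 0.0025, 0, 0, 0, 0, 1],
  [0, 0.0025, 0, 0, 0, 0, 1],
  [0, 0.0025, 0, 0, 0, 0, 1],
])

```text
time: 22.7
tool_pos: [0.6169, 0.3455, 0.1133]
tool_rot: [-1.278, 1.096, -1.096]
force: [-0.9, -2.0, 4.5]
opening: 0.0137
```

Request:
step_arm([
  [0, 0.0025, 0, 0, 0, 0, 1],
  [0, 0.0025, 0, 0, 0, 0, 1],
  [0, 0.0025, 0, 0, 0, 0, 1],
])

```text
time: 23.0
tool_pos: [0.6169, 0.3455, 0.1124]
tool_rot: [-1.278, 1.096, -1.096]
force: [-1.4, -3.2, 5.5]
opening: 0.0133
```

Request:
step_arm([
  [0, 0.0025, 0, 0, 0, 0, 1],
  [0, 0.0025, 0, 0, 0, 0, 1],
  [0, 0.0025, 0, 0, 0, 0, 1],
])

```text
time: 23.3
tool_pos: [0.6169, 0.3455, 0.1115]
tool_rot: [-1.278, 1.096, -1.096]
force: [-1.7, -2.8, 6.7]
opening: 0.0134
```

Request:
step_arm([
  [0, 0.0025, 0, 0, 0, 0, 1],
  [0, 0.0025, 0, 0, 0, 0, 1],
  [0, 0.0025, 0, 0, 0, 0, 1],
])

```text
time: 23.6
tool_pos: [0.6169, 0.3455, 0.1106]
tool_rot: [-1.278, 1.096, -1.096]
force: [-2.4, -3.4, 6.9]
opening: 0.0135
```

Request:
step_arm([
  [0.0015, 0.0025, -0.001, 0, 0, 0, 1],
  [0.0015, 0.0025, -0.001, 0, 0, 0, 1],
  [0.0015, 0.0025, -0.001, 0, 0, 0, 1],
])

```text
time: 23.9
tool_pos: [0.6169, 0.3454, 0.1103]
tool_rot: [-1.276, 1.095, -1.096]
force: [-2.2, -2.9, 12.2]
opening: 0.0136
```

Request:
step_arm([
  [0, 0.0025, 0, 0, 0, 0, 1],
  [0, 0.0025, 0, 0, 0, 0, 1],
  [0, 0.0025, 0, 0, 0, 0, 1],
])

```text
time: 24.2
tool_pos: [0.617, 0.3455, 0.1101]
tool_rot: [-1.276, 1.095, -1.096]
force: [-6.3, -4.4, 21.3]
opening: 0.0135
```

Request:
step_arm([
  [0, 0.0025, 0, 0, 0, 0, 1],
  [0, 0.0025, 0, 0, 0, 0, 1],
  [0, 0.0025, 0, 0, 0, 0, 1],
])

```text
time: 24.5
tool_pos: [0.6172, 0.3457, 0.11]
tool_rot: [-1.275, 1.094, -1.096]
force: [-7.6, -6.6, 31.7]
opening: 0.0135
```

Hard stop reached after about 5 mm of travel. I'll ease back to a moderate holding force and check by picture.

Request:
step_arm([
  [0, -0.003, 0, 0, 0, 0, 1],
  [0, -0.003, 0, 0, 0, 0, 1],
  [0, -0.003, 0, 0, 0, 0, 1],
  [0, -0.003, 0, 0, 0, 0, 1],
  [0, -0.003, 0, 0, 0, 0, 1],
])

```text
time: 25.0
tool_pos: [0.6171, 0.3456, 0.1101]
tool_rot: [-1.276, 1.095, -1.096]
force: [-3.3, -3.3, 18.5]
opening: 0.0137
```

```bash
python3 - <<'E'
from h import *
p,_=grab_frame("top");q,_=grab_frame("side")
cv2.imwrite("pics/f.png",np.hstack([cv2.resize(p[130:300,90:290,::-1],(400,340)),cv2.resize(q[120:290,240:440,::-1],(400,340))]))
s=robot.observe();print(s["time"],s["tool_pos"],s["force"],s["opening"])
E
```

```text
25.1 [0.6170591  0.34553568 0.11012541] [-3.63417524 -3.94220901 18.85572725] 0.013608115384396557
```

View pics/f.png

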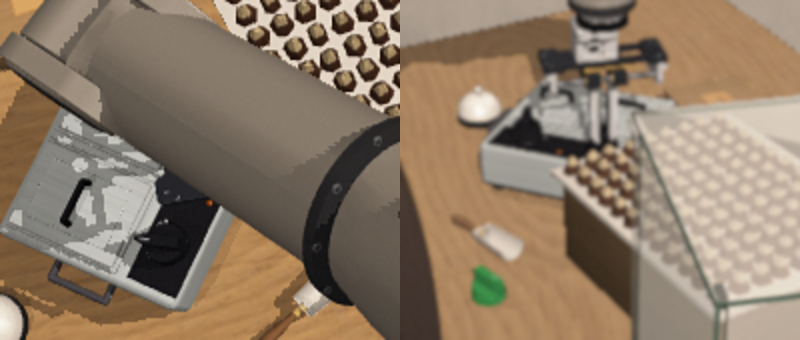

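The side half shows the gripper down on the dial at about (600,130). The scoop (490,240) and green dial (488,287) haven't moved. The hold is steady at 18.9 N, well above the 8.5 N needed and below the 40 N limit. Handing in.

```bash
python3 -c "
from station import robot
print(robot.close_job())"
```

```text
the job is handed in; nothing more can be done
None
```

The black dial is back on the right-hand spindle, fully home on its collar and pressed all the way in. I handed the job in at 25.1 s with the gripper still holding it down.

**How it went:** The first sweeps found nothing because I was aiming about 2 mm off the spindle. I then followed the sideways push from the tip's edge. The bore found the flat at about 97° world yaw, roughly 32° from the warmer's +x. From there the dial slid down about 12–13 mm with almost no vertical force.

**Last checks:**
- **Home and pressed:** it met the spring at a tool height of about 0.115 m (about 4.7 N). It reached a hard stop at 0.110 m, which is the full 5 mm of travel.
- **Force:** it peaked at 31.7 N at the stop, and I eased back to a steady hold of about 19 N.
- **Sideways load:** about 5 N remains on the dial.
- **Surroundings:** the scoop and the green dial look unmoved in the final picture. The jar and brush were outside that crop, so I didn't recheck them; the gripper made no contact that I felt other than on the dial.

**Not directly seen:** the arm and the chocolates block both camera views of the seated dial, so seating is judged from height and force only. The camera position for the spindle and the one felt on contact disagreed by 3–4 mm; I went with the felt one.

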